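Find the stamped finds tray and push it to the dispatch rail

ROBOT

A 7-joint arm with a two-finger parallel gripper is mounted at the origin on a cart in front of the work surface, level with it; the furniture and walls round the work are solid. World frame = base frame: x ahead of the robot, y to its left, z up, the work surface at z = 0. Lengths are in mm, angles in rad, forces in N, time in s.
With the tool pointing down it reaches from about 350 to 900 mm from the base axis. Payload 7.2 kg.
Tool frame: the origin (TCP) lies midway between the tips of the shut fingers; the grasp point (between the pads) lies 19 mm behind it; z points along the fingers, y is the direction in which the jaws open and shut (so a half turn about z gives the same grasp; the last joint's range is limited). The gripper opens to 88 mm and grips with 3 to 60 N. Pads are 20 mm wide; open, the fingers measure 115 mm over their backs; the gripper's body (75 mm by 178 mm) begins 61 mm behind the grasp point.
Start: joints at [-1.414, 0.411, -0.013, 1.596, 0.006, 1.134, -0.082], TCP at [139.329, 609.275, 222.653] pointing down, gripper open.
Joint ranges: [-2.95, 2.95], [-0.29, 1.99], [-1.47, 1.44], [0.14, 2.54], [-1.03, 4.17], [0.13, 1.85], [-2.86, 2.86]. Speed limits (rad/s): [2.39, 2.39, 3.01, 3.01, 3.14, 3.14, 3.14].

INTERFACE

Orientations are given as a rotation vector (axis times angle).
In Python, from cell import observe, get_image, finish_job gives the robot as it stands.
- The arm moves only by the tool play_rows, never from a script. Its argument "commands" is a list of rows, each a list of 3 entries, a list of its own where there are three numbers: the opening, from 0 (shut) to 1 (fully open), then the shift along the tool's x, y, z as a fraction of full scale, then the turn about the tool's z as a fraction of full scale. A call has 1 to 12 rows; each row shifts and turns the commanded pose from where the row before left it, along the tool's axes as they then stand; what a row does not reach is not made up. Full scale, the value 1, is 12 cm for a shift and 360 degrees for a turn. A row lasts 1/12 s, in which the tool goes at most 41.7 mm and 7.16 degrees, less where a joint would pass 70% of its speed; a pose out of reach is approached as far as the arm can. A call with a number of a shift or a turn outside -1 to 1 is refused whole. A call with a gripper value outside its range is refused whole. The fingers move at their own pace and stop on an object; "newtons" is the grip in N (left out, the last holds). Time passes only in rows, so rows that do not move let the fingers close. It gives the time, the measured TCP pose, the force and the opening at its end, in the units of the state.
- observe(): the state, without advancing time (a new reading comes with each control period).
- get_image(name): name is "scene" or "top" or "wrist"; returns a dict with "color" (400x640x3 uint8, red, green, blue), "vfov" (degrees; the focal length in pixels is half the picture's height over the tangent of half this angle, whatever the lens; pixels are square), "cx", "cy" (the principal point, pixels), "pose" (4x4, takes a point from camera to world coordinates); the wrist camera has in their place "mount" (4x4, takes a point from camera to tool coordinates, whose origin is the TCP and whose axes are the flange's). Camera axes: x right, y down, z forward; pixel columns grow to the right and rows downward; lengths in mm; the calibration is good to about 2 mm. A picture is of the moment at which its call begins: read the wrist's pose just before it. There is no depth.
- finish_job(): hands the job in, once; it reports no verdict.
The state is a dict: "t": time; "q": joint angles; "joint_velocities": joint speeds; "joint_torque": joint torques, N m; "eef_pos": TCP position; "orientation": TCP orientation; "ft_force": force on the tool from outside, world axes, zero at the start; "wrist_torque": the same for the moment, N m; "finger_gap": opening from 0.0 (shut) to 1.0 (fully open).
Only numpy, scipy, OpenCV 4.12 (cv2) and the standard library are available. Lean on these libraries where they do the work, as an engineer would, in place of code of your own. Each camera call takes 0.05 s, during which the arm holds its last target. There are 200 camera calls.

TASK

Two empty finds trays stand in front of the dispatch rail, and one of them has a lender's stamp, a ring with a bar, on its underside. With the fingertips, push against the raised near end of each tray to tip it over away from you until it stands on its far end with its underside facing you; when both stand, push the stamped one, still standing, up to the rail until it sits square against it. Leave the other tray standing well short of the rail, never lift or overturn a tray, and leave the things around alone.

Things in the scene. Friction and masses are not known exactly. Their poses are not given: they have to be found in the camera images.
- tray_stamped: Empty open wooden tray, 0.22-0.36 kg, its weight mostly in the metal-lined floor: 80 mm long (x), 112 wide (y), sides 50 high and 7 thick, flat underside. The near end (-x) is raised to a 90 mm high, 7 mm thick grip board. Origin: centre of the underside; z up, +x to the far end, away from the robot. The stamped one: black 46 mm ring with a bar across, mid underside. Looks like the other from above; either may be at the left.
- tray_plain: Empty open wooden tray, 0.22-0.36 kg, its weight mostly in the metal-lined floor: 80 mm long (x), 112 wide (y), sides 50 high and 7 thick, flat underside. The near end (-x) is raised to a 90 mm high, 7 mm thick grip board. Origin: centre of the underside; z up, +x to the far end, away from the robot. This one has nothing on its underside.
- rail: Dispatch rail: wooden fence fixed to the table beyond the trays, 360 mm long (its y), 16 mm thick, 36 mm high. Origin: foot of its front face (the face towards the robot) at mid length; its x axis points away from the robot, square to that face, so the face is x = 0 and things in front have negative x. Push a standing tray low, at most 40 mm up, lest it topples.
- tray_stamped_top (a point): Middle of the top edge of the stamped tray's grip board, on its outer face: at (-40, 0, 90) mm in the tray's frame. Pushed at the outer face near the top, away from the robot and upwards along the arc about the foot, the board tips the tray. When the tray stands on its far end this point is 80 mm above the table.
- tray_stamped_foot (a point): Middle of the bottom edge of the far end of the stamped tray, about which it tips: at (40, 0, 0) mm in the tray's frame; it stays on the table. Past its balance, at about 60 degrees, the tray drops by itself onto its far end and stands there, 80 mm high, 112 wide, 50 deep, underside to the robot.
- tray_stamped_brim (a point): Middle of the top edge of the far end of the stamped tray: at (40, 0, 50) mm in the tray's frame. When the tray stands on its far end this is on the table at the side towards the rail, 50 mm beyond the foot; the grip board then juts out 40 mm farther at the top, above the rail.
- tray_plain_top (a point): Middle of the top edge of the plain tray's grip board, on its outer face: at (-40, 0, 90) mm in the tray's frame. Pushed at the outer face near the top, away from the robot and upwards along the arc about the foot, the board tips the tray. When the tray stands on its far end this point is 80 mm above the table.
- tray_plain_foot (a point): Middle of the bottom edge of the far end of the plain tray, about which it tips: at (40, 0, 0) mm in the tray's frame; it stays on the table. Past its balance, at about 60 degrees, the tray drops by itself onto its far end and stands there, 80 mm high, 112 wide, 50 deep, underside to the robot.
- tray_plain_brim (a point): Middle of the top edge of the far end of the plain tray: at (40, 0, 50) mm in the tray's frame. When the tray stands on its far end this is on the table at the side towards the rail, 50 mm beyond the foot; the grip board then juts out 40 mm farther at the top, above the rail.
- glue_bottle: White glue bottle with an orange nozzle, 38 mm across, 112 mm tall, standing to the right of the trays; a bystander, loose: leave it alone. Origin: centre of its underside.
- loupe: Black round loupe, 38 mm across, 20 mm high, to the right of the trays; a bystander, loose: leave it alone. Origin: centre of its underside.
- vial: Small clear vial with a white cap, 28 mm across, 52 mm tall, standing to the left of the trays; a bystander, loose: leave it alone. Origin: centre of its underside.

How it is judged:
By the outcome, as a careful person would: the job done as asked, in the order asked, and still so for the second after the job is handed in, with the robot touching nothing.
It also fails if it takes over 48 s, if anything falls off the work surface, if the arm or the gripper's body presses on something with over 40 N, if the wrist force passes 120 N, or if a joint passes its speed limit or range.

## Working session

There is one attempt and no reset: what is moved stays moved. The work goes in short steps, Python scripts to look and compute and a tool call to move; the robot and the scene stay as the last step left them, time stands still between calls to the robot, and variables do not carry over. Pictures are saved under pics/ and viewed, about 8 in all and at most 12, crops included, and the job is handed in when it is done.

Besides the shell and the picture viewer there is one more tool, called after "Call:" as a command line: name --argument value ..., lists and objects as JSON in quotes. play_rows: Moves the arm, as the interface text tells. Shift numbers are shares of 12 cm and turn numbers shares of 360 degrees, none past 1 either way. Its arguments: {"type":"object","properties":{"commands":{"type":"array","items":{"type":"array"}},"newtons":{"type":"number"}},"required":["commands"]}

```bash
ls; mkdir -p pics; cat > h.py <<'E'
import numpy as np, cv2
from cell import observe, get_image, finish_job
from scipy.spatial.transform import Rotation as R
def cam(n):
    s=observe(); im=get_image(n); c=im['color']
    f=c.shape[0]/2/np.tan(np.radians(im['vfov'])/2)
    if 'pose' in im: P=np.array(im['pose'])
    else:
        T=np.eye(4);T[:3,:3]=R.from_rotvec(s['orientation']).as_matrix();T[:3,3]=s['eef_pos'];P=T@np.array(im['mount'])
    return c,(f,im['cx'],im['cy'],P)
def ray(k,uv,z):
    f,cx,cy,P=k; d=P[:3,:3]@np.array([(uv[0]-cx)/f,(uv[1]-cy)/f,1]); o=P[:3,3]
    return o+d*(z-o[2])/d[2]
def proj(k,p):
    f,cx,cy,P=k; q=P[:3,:3].T@(np.array(p)-P[:3,3]); return np.array([cx+f*q[0]/q[2],cy+f*q[1]/q[2]])
def save(n,c): cv2.imwrite('pics/'+n,cv2.cvtColor(c,cv2.COLOR_RGB2BGR))
E
python3 - <<'E'
from h import *
import pickle
s=observe();print(s['t'],s['eef_pos'],s['orientation'],s['ft_force'],s['finger_gap'])
print(R.from_rotvec(s['orientation']).as_matrix().round(3))
for n in('top','scene'):
    c,k=cam(n); save(n+'0.png',c); pickle.dump((c,k),open(n+'0.pkl','wb')); print(n,k[0],k[1:3],k[3].round(3).tolist())
E
```

```text
pics
0.0 [139.2268369  608.77075758 221.7970764 ] [-3.52297072e-01 -3.12168042e+00  2.54607332e-03] [-0.14375536  0.00362068  0.2525957 ] 0.9955905547963488
[[-0.975  0.223 -0.   ]
 [ 0.223  0.975 -0.002]
 [-0.    -0.002 -1.   ]]
top 372.2230209981633 (318.7129147433097, 196.92785614312217) [[-0.019, -0.988, 0.152, 363.977], [-1.0, 0.017, -0.012, -292.275], [0.009, -0.152, -0.988, 1066.832], [0.0, 0.0, 0.0, 1.0]]
scene 410.0651912626685 (316.0916621583192, 200.18998098342078) [[-0.822, -0.386, 0.42, 132.508], [-0.57, 0.569, -0.593, 206.048], [-0.01, -0.727, -0.687, 657.795], [0.0, 0.0, 0.0, 1.0]]
```

View pics/top0.png

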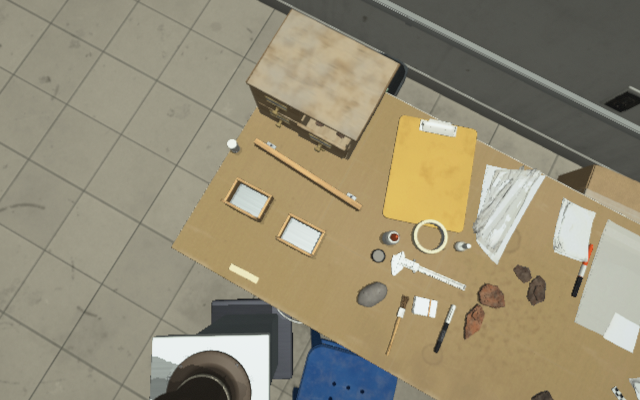

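View pics/scene0.png

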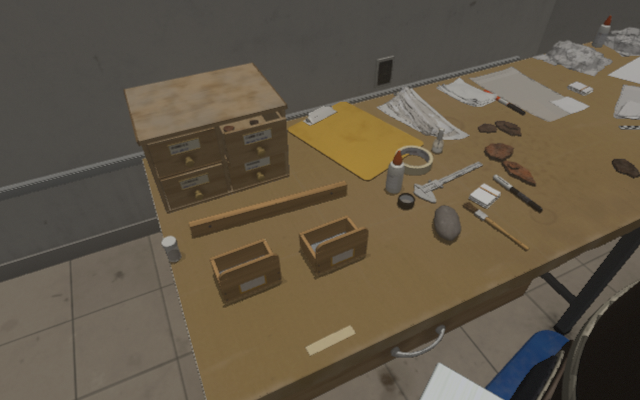

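The top view (248,199) and (300,234) shows the two trays, with the rail running from (257,142) to (360,207) and the vial at (232,145). Loupe and bottle are at about (378,255) and (391,238). In the scene view both grip boards, with their labels, face the robot. Next I measure.

```bash
python3 - <<'E'
from h import *
import pickle
c,k=pickle.load(open('top0.pkl','rb'))
hsv=cv2.cvtColor(c,cv2.COLOR_RGB2HSV)
for u,v in[(248,199),(300,234),(300,170),(270,150),(215,215),(235,190),(270,205)]: print((u,v),hsv[v,u],c[v,u])
m=((hsv[...,1]<60)&(hsv[...,2]>110)).astype('uint8')
m[:, :215]=0;m[:,330:]=0;m[:170]=0;m[262:]=0
for ct in cv2.findContours(m,0,2)[0]:
    if cv2.contourArea(ct)<200: continue
    r=cv2.minAreaRect(ct); p=[ray(k,q,5)[:2] for q in cv2.boxPoints(r)]
    print('floor',r,np.round(p,0).tolist(),'ctr',ray(k,r[0],5).round(0))
for uv,z,n in[((257,142),36,'railL'),((360,207),36,'railR'),((232,143),52,'vial'),((378,255),20,'loupe'),((391,238),112,'bottle')]: print(n,ray(k,uv,z).round(0))
crop=cv2.resize(c[120:290,180:410],None,fx=3.4,fy=3.4,interpolation=cv2.INTER_CUBIC); save('crop0.png',crop)
E
```

```text
(248, 199) [ 77  11 212] [203 212 208]
(300, 234) [ 75   9 228] [220 228 224]
(300, 170) [ 18 108 225] [225 187 130]
(270, 150) [ 18 110 218] [218 180 124]
(215, 215) [ 20 101 171] [171 149 103]
(235, 190) [ 17 110  81] [81 66 46]
(270, 205) [ 21  90 136] [136 121  88]
floor ((300.70001220703125, 235.1000213623047), (34.435447692871094, 23.702320098876953), 26.56505012512207) [[412.0, -193.0], [471.0, -223.0], [426.0, -311.0], [367.0, -280.0]] ctr [ 419. -252.    5.]
floor ((248.44146728515625, 199.74281311035156), (31.631397247314453, 22.95685577392578), 28.810794830322266) [[517.0, -47.0], [575.0, -78.0], [529.0, -158.0], [471.0, -127.0]] ctr [ 523. -103.    5.]
railL [ 685. -131.   36.]
railR [ 492. -419.   36.]
vial [678. -63.  52.]
loupe [ 359. -467.   20.]
bottle [ 402. -486.  112.]
```

View pics/crop0.png

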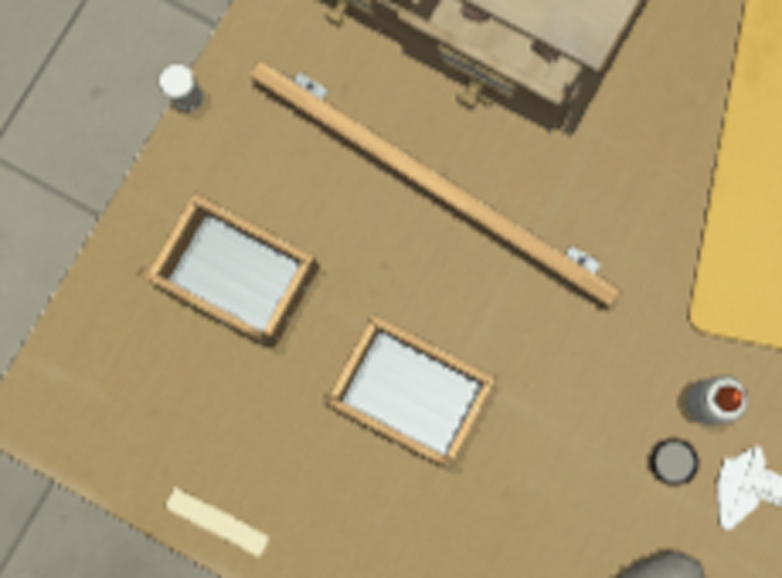

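Right tray centre ≈ (419,-252), left ≈ (523,-105), yaw of both about -28°, inner floor 66x98 as expected. The rail yaw is about -34°. I'll turn the tool to the tray yaw (jaws along the tray width) and go over there for a close look.

```bash
cat >> h.py <<'E'
def plan(pts,yaw=None):
    s=observe(); M=R.from_rotvec(s['orientation']).as_matrix(); cur=np.array(s['eef_pos'])
    y0=np.degrees(np.arctan2(-M[1,0],-M[0,0])); print('t',round(s['t'],2),'pos',cur.round(1),'yaw',y0.round(2),'F',np.round(s['ft_force'],1),'gap',round(s['finger_gap'],2))
    if yaw is not None:
        a=y0-yaw; print('turn total',a.round(2),'deg frac',(a/360).round(4)); M=M@R.from_euler('z',a,degrees=True).as_matrix()
    for p in pts:
        d=M.T@(np.array(p,float)-cur); n=int(np.ceil(np.linalg.norm(d)/38)); print(p,'frac',(d/120).round(3),'n',n,'each',(d/120/max(n,1)).round(4)); cur=np.array(p,float)
E
python3 -c "
from h import *
plan([(400,330,240),(430,-90,240)],-27.5)"
```

```text
t 0.1 pos [139.2 608.8 221.9] yaw -12.88 F [-0.6  0.   0.6] gap 1.0
turn total 14.62 deg frac 0.0406
(400, 330, 240) frac [-3.    -1.058 -0.148] n 11 each [-0.2728 -0.0962 -0.0135]
(430, -90, 240) frac [-1.838 -2.989  0.005] n 12 each [-0.1532 -0.2491  0.0004]
```

Call:
play_rows --commands '[[0.65, [0, 0, 0], 0.0135], [0.65, [0, 0, 0], 0.0135], [0.65, [0, 0, 0], 0.0136], [0.65, [-0.25, -0.08, -0.05], 0], [0.65, [-0.25, -0.08, -0.05], 0], [0.65, [-0.25, -0.08, -0.05], 0], [0.65, [-0.28, -0.1, 0], 0], [0.65, [-0.28, -0.1, 0], 0], [0.65, [-0.28, -0.1, 0], 0], [0.65, [-0.28, -0.1, 0], 0], [0.65, [-0.28, -0.1, 0], 0], [0.65, [-0.28, -0.1, 0], 0]]'

```text
t: 1.1
eef_pos: [352.2, 383.6, 240.5]
orientation: [-0.746, -3.051, 0.0]
ft_force: [1.1, 1.1, -0.0]
finger_gap: 0.65
```

Call:
play_rows --commands '[[0.65, [-0.28, -0.1, 0], 0], [0.65, [-0.28, -0.1, 0], 0], [0.65, [-0.15, -0.25, 0], 0], [0.65, [-0.15, -0.25, 0], 0], [0.65, [-0.15, -0.25, 0], 0], [0.65, [-0.15, -0.25, 0], 0], [0.65, [-0.15, -0.25, 0], 0], [0.65, [-0.15, -0.25, 0], 0], [0.65, [-0.15, -0.25, 0], 0], [0.65, [-0.15, -0.25, 0], 0], [0.65, [-0.15, -0.25, 0], 0], [0.65, [-0.15, -0.25, 0], 0]]'

```text
t: 2.1
eef_pos: [420.7, -18.0, 240.6]
orientation: [-0.746, -3.052, -0.001]
ft_force: [0.3, 0.1, -1.2]
finger_gap: 0.65
```

Call:
play_rows --commands '[[0.65, [-0.15, -0.25, 0], 0], [0.65, [-0.15, -0.25, 0], 0], [0.65, [0, 0, 0], 0], [0.65, [0, 0, 0], 0], [0.65, [0, 0, 0], 0]]'

```text
t: 2.52
eef_pos: [425.2, -85.5, 240.4]
orientation: [-0.746, -3.051, -0.0]
ft_force: [-0.0, 0.4, 0.3]
finger_gap: 0.649
```

```bash
python3 -c "
from h import *
import pickle
c,k=cam('wrist');save('wrist0.png',c);pickle.dump((c,k),open('wrist0.pkl','wb'))
plan([(456,-70,180)],-27.5)
print(k)
print(proj(k,(523,-105,0)),proj(k,(419,-252,0)))"
```

```text
t 2.57 pos [425.3 -84.9 240.4] yaw -27.42 F [-0.8 -0.7 -0.3] gap 0.65
turn total 0.08 deg frac 0.0002
(456, -70, 180) frac [-0.17   0.229  0.503] n 2 each [-0.085   0.1144  0.2516]
(np.float64(334.67950352631823), 321.2428444959288, 198.5698161072808, array([[ 4.62155415e-01,  8.57286690e-01,  2.26874203e-01,
         3.63170242e+02],
       [ 8.86798939e-01, -4.46808808e-01, -1.18108131e-01,
        -5.34423031e+01],
       [ 1.16863246e-04,  2.55776114e-01, -9.66736037e-01,
         4.02168478e+02],
       [ 0.00000000e+00,  0.00000000e+00,  0.00000000e+00,
         1.00000000e+00]]))
[343.05421336 242.96533206] [202.8386338  225.12495382]
```

View pics/wrist0.png

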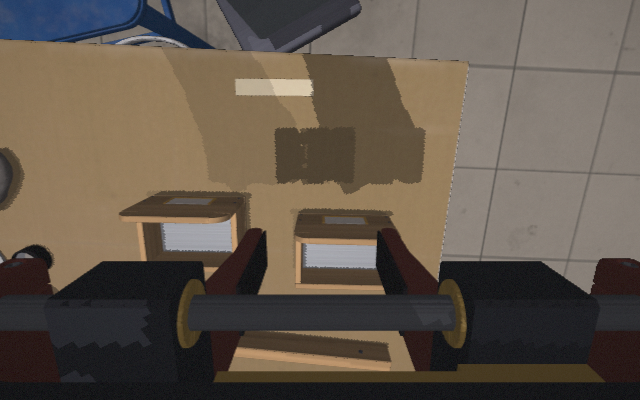

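```bash
python3 - <<'E'
from h import *
import pickle
c,k=pickle.load(open('wrist0.pkl','rb'))
crop=cv2.resize(c[180:300,100:420],None,fx=2.5,fy=2.5,interpolation=cv2.INTER_CUBIC); save('crop1.png',crop)
g=c.sum(2)//3
for u in (135,180,225,305,345,375): print(u,g[186:250,u].tolist())
E
```

```text
135 [121, 122, 125, 125, 123, 123, 122, 120, 119, 121, 121, 123, 123, 123, 124, 122, 122, 116, 66, 60, 60, 61, 59, 61, 61, 71, 61, 59, 56, 57, 114, 137, 138, 140, 139, 139, 115, 123, 123, 123, 123, 122, 122, 122, 124, 124, 125, 122, 124, 124, 123, 124, 125, 124, 124, 124, 123, 125, 125, 126, 126, 129, 126, 125]
180 [125, 125, 124, 122, 95, 67, 65, 65, 64, 69, 58, 64, 84, 89, 89, 86, 89, 100, 63, 59, 62, 61, 63, 60, 63, 62, 61, 59, 59, 55, 57, 114, 135, 136, 138, 139, 137, 149, 161, 164, 166, 166, 163, 166, 166, 165, 168, 164, 164, 164, 165, 165, 165, 165, 163, 160, 166, 161, 163, 158, 158, 159, 165, 167]
225 [123, 124, 121, 121, 123, 115, 75, 65, 65, 63, 70, 58, 53, 55, 55, 53, 51, 54, 57, 59, 62, 64, 59, 60, 59, 60, 64, 61, 53, 59, 84, 86, 84, 78, 83, 138, 171, 173, 168, 165, 164, 170, 169, 166, 170, 165, 165, 171, 164, 167, 166, 166, 167, 169, 164, 163, 166, 168, 167, 165, 160, 160, 159, 167]
305 [124, 121, 121, 122, 121, 123, 122, 122, 123, 123, 122, 125, 125, 123, 124, 122, 123, 124, 124, 125, 124, 112, 88, 66, 64, 65, 64, 75, 61, 54, 55, 53, 56, 55, 56, 59, 56, 56, 58, 63, 65, 61, 61, 60, 63, 62, 68, 60, 60, 61, 61, 63, 126, 143, 146, 144, 143, 129, 125, 107, 108, 127, 109, 109]
345 [80, 80, 79, 81, 80, 81, 77, 112, 114, 122, 123, 123, 124, 123, 124, 121, 123, 124, 123, 121, 125, 123, 124, 111, 69, 64, 66, 66, 72, 59, 67, 88, 88, 88, 87, 87, 89, 85, 61, 62, 63, 64, 63, 60, 62, 60, 63, 62, 59, 62, 58, 58, 68, 120, 141, 143, 143, 138, 133, 166, 167, 172, 167, 165]
375 [123, 122, 120, 122, 123, 123, 122, 120, 122, 122, 121, 121, 122, 123, 122, 124, 122, 122, 122, 124, 123, 122, 123, 123, 85, 66, 65, 63, 64, 64, 58, 55, 56, 55, 55, 49, 53, 55, 55, 60, 61, 63, 62, 59, 60, 61, 62, 64, 61, 59, 57, 56, 54, 89, 125, 136, 139, 139, 141, 142, 154, 155, 159, 153]
```

View pics/crop1.png

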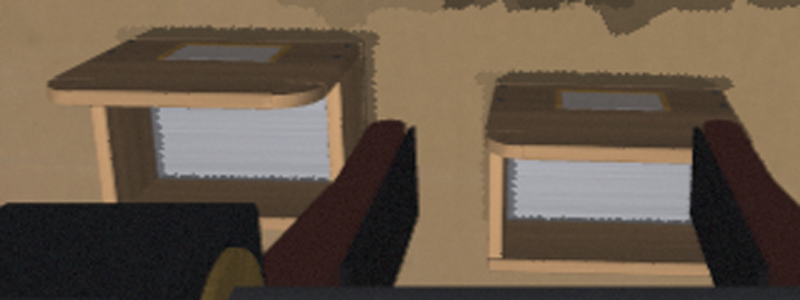

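```bash
python3 - <<'E'
from h import *
import pickle
c,k=pickle.load(open('wrist0.pkl','rb'))
for n,P in(('right',[(140,216),(180,217)]),('left',[(310,238),(345,238.7),(375,239.3)])):
    w=np.array([ray(k,p,90)[:2] for p in P]); d=w[0]-w[-1]; print(n,w.round(1).tolist(),'yaw',np.degrees(np.arctan2(-d[0],-d[1])) )
    print('  mean yaw of normal',np.degrees(np.arctan2(-abs(d[0]),abs(d[1]))))
for n,cc in(('L',(523,-105)),('R',(419,-252))):
    for yw in(-27.5,):
        u=np.array([np.cos(np.radians(yw)),np.sin(np.radians(yw))]); print(n,'pred near face mid',np.array(cc)-40*u, 'x along u of face',(np.array(cc)-40*u)@u)
u=np.array([np.cos(np.radians(-27.5)),np.sin(np.radians(-27.5))])
for P in [(140,216),(180,217),(310,238),(375,239.3)]: print(P,ray(k,P,90)[:2]@u)
# bottom near edges, z=0
for P in [(180,196),(345,215)]: print('foot near edge',ray(k,P,0)[:2],ray(k,P,0)[:2]@u)
# floor strip edges left/right ends
print('left tray outer left edge',ray(k,(296,236),90),'right tray L/R',ray(k,(120,211),80),ray(k,(233,211),80))
E
```

```text
right [[370.1, -257.0], [389.1, -222.8]] yaw 29.036040149464853
  mean yaw of normal -29.036040149464853
left [[467.3, -120.3], [484.1, -89.7], [498.4, -63.5]] yaw 28.7524476800161
  mean yaw of normal -28.7524476800161
L pred near face mid [487.51956667 -86.53005547] x along u of face 472.3902701418885
R pred near face mid [ 383.51956667 -233.53005547] x along u of face 448.01818963690346
(140, 216) 446.9563938372367
(180, 217) 448.0026385703912
(310, 238) 470.0184795211127
(375, 239.3) 471.43495235221815
foot near edge [ 373.6529157  -256.41679861] 449.83428524349785
foot near edge [490.3601396  -85.93613967] 474.63564930252215
left tray outer left edge [ 458.96799809 -131.62744378   90.        ] right tray L/R [ 356.71553479 -278.22678092   80.        ] [ 409.2307378  -177.46764501   80.        ]
```

The close view agrees with the top view: near-face midpoints are left (487,-86.5) and right (383.5,-234), yaw -28.5°. Now I set the tool in front of the left tray's board at z=78.

Call:
play_rows --commands '[[0.65, [0, 0, 0], 0.003], [0.65, [-0.09, 0.117, 0.2], 0], [0.65, [-0.09, 0.117, 0.2], 0], [0.65, [0, 0, 0.25], 0], [0.65, [0, 0, 0.25], 0], [0.65, [0, 0, 0.25], 0], [0.65, [0, 0, 0.2], 0], [0.65, [0, 0, 0], 0], [0.65, [0, 0, 0], 0]]'

```text
t: 3.32
eef_pos: [457.0, -71.1, 78.1]
orientation: [-0.774, -3.042, 0.002]
ft_force: [0.4, -0.8, -0.1]
finger_gap: 0.649
```

```bash
cat >> h.py <<'E'
A=np.radians(-28.5);U=np.array([np.cos(A),np.sin(A)]);V=np.array([-np.sin(A),np.cos(A)])
def sv():
    s=observe();p=np.array(s['eef_pos']);print('s',(p[:2]@U).round(1),'v',(p[:2]@V).round(1),'z',p[2].round(1),'F',np.round(s['ft_force'],1),'t',round(s['t'],2),'ori yaw',s['orientation'])
def arc(s0,h,foot,off=10,ths=range(0,79,6)):
    t=np.radians(np.array(list(ths))); S=foot-80*np.cos(t)+h*np.sin(t)-off; Z=80*np.sin(t)+h*np.cos(t)
    print(np.c_[np.degrees(t),S,Z].round(1)); print('dx,dz frac',np.c_[-np.diff(S)/120,-np.diff(Z)/120].round(3).tolist())
E
python3 -c "
from h import *
sv();arc(0,78,549)"
```

```text
s 435.5 v 155.6 z 78.1 F [ 0.4 -0.8 -0.1] t 3.32 ori yaw [-7.73756499e-01 -3.04182583e+00  1.59295707e-03]
[[  0.  459.   78. ]
 [  6.  467.6  85.9]
 [ 12.  477.   92.9]
 [ 18.  487.   98.9]
 [ 24.  497.6 103.8]
 [ 30.  508.7 107.5]
 [ 36.  520.1 110.1]
 [ 42.  531.7 111.5]
 [ 48.  543.4 111.6]
 [ 54.  555.1 110.6]
 [ 60.  566.5 108.3]
 [ 66.  577.7 104.8]
 [ 72.  588.5 100.2]
 [ 78.  598.7  94.5]]
dx,dz frac [[-0.072, -0.066], [-0.078, -0.058], [-0.084, -0.05], [-0.089, -0.041], [-0.092, -0.031], [-0.095, -0.021], [-0.097, -0.011], [-0.097, -0.001], [-0.097, 0.009], [-0.096, 0.019], [-0.093, 0.029], [-0.09, 0.039], [-0.085, 0.048]]
```

Call:
play_rows --commands '[[0.65, [-0.05, 0, 0], 0], [0.65, [-0.05, 0, 0], 0], [0.65, [-0.04, 0, 0], 0], [0.65, [-0.03, 0, 0], 0], [0.65, [-0.02, 0, 0], 0], [0.65, [0, 0, 0], 0], [0.65, [0, 0, 0], 0]]'

```text
t: 3.9
eef_pos: [478.2, -82.9, 78.8]
orientation: [0.775, 3.043, -0.0]
ft_force: [0.3, -0.2, -0.8]
finger_gap: 0.654
```

Call:
play_rows --commands '[[0.65, [-0.036, -0.033, 0], 0], [0.65, [-0.036, 0, -0.033], 0]]'

```text
t: 4.07
eef_pos: [482.8, -90.8, 82.2]
orientation: [-0.775, -3.043, 0.0]
ft_force: [-0.6, 0.4, -0.2]
finger_gap: 0.648
```

I mistyped one entry: the tool went 4 mm sideways instead of up. That is harmless and I'm correcting it now.

Call:
play_rows --commands '[[0.65, [-0.03, 0.033, -0.03], 0], [0.65, [-0.04, 0, -0.03], 0], [0.65, [-0.042, 0, -0.027], 0], [0.65, [-0.042, 0, -0.025], 0], [0.65, [0, 0, 0], 0], [0.65, [0, 0, 0], 0]]'

```text
t: 4.57
eef_pos: [501.9, -95.7, 96.3]
orientation: [0.776, 3.044, 0.001]
ft_force: [-2.7, 2.5, 4.4]
finger_gap: 0.653
```

```bash
python3 -c "
from h import *
sv();c,k=cam('scene');d=c[200:340,170:410];save('tip1.png',cv2.resize(d,None,fx=3,fy=3))"
```

```text
s 486.7 v 155.4 z 96.3 F [-2.7  2.5  4.4] t 4.57 ori yaw [7.75508903e-01 3.04418101e+00 5.40831807e-04]
```

View pics/tip1.png

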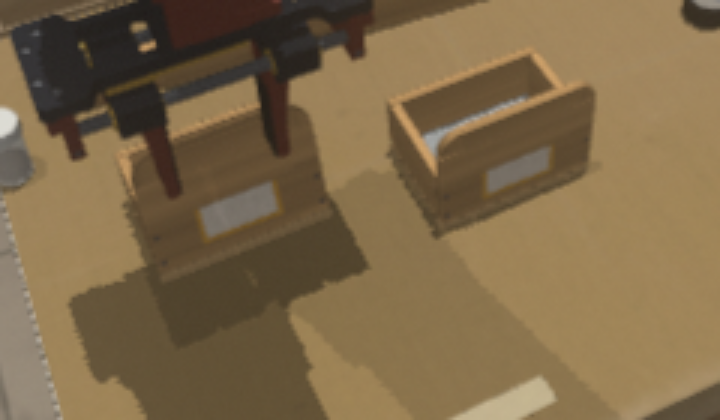

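It tips well, with both fingers on the board. Continuing along the arc.

Call:
play_rows --commands '[[0.65, [-0.044, 0, -0.025], 0], [0.65, [-0.045, 0, -0.022], 0], [0.65, [-0.046, 0, -0.018], 0], [0.65, [-0.046, 0, -0.015], 0], [0.65, [-0.048, 0, -0.012], 0], [0.65, [-0.048, 0, -0.009], 0], [0.65, [-0.048, 0, -0.006], 0], [0.65, [-0.048, 0, -0.004], 0], [0.65, [-0.048, 0, 0], 0], [0.65, [-0.048, 0, 0], 0], [0.65, [-0.048, 0, 0.003], 0], [0.65, [-0.048, 0, 0.005], 0]]'

```text
t: 5.62
eef_pos: [563.4, -129.1, 109.4]
orientation: [0.774, 3.041, -0.0]
ft_force: [1.1, 0.2, 6.6]
finger_gap: 0.654
```

Call:
play_rows --commands '[[0.65, [-0.048, 0, 0.008], 0], [0.65, [-0.048, 0, 0.01], 0], [0.65, [-0.046, 0, 0.013], 0], [0.65, [-0.046, 0, 0.015], 0], [0.65, [-0.045, 0, 0.018], 0], [0.65, [-0.045, 0, 0.02], 0], [0.65, [0, 0, 0], 0], [0.65, [0, 0, 0], 0]]'

```text
t: 6.28
eef_pos: [590.1, -144.1, 97.6]
orientation: [-0.775, -3.043, 0.0]
ft_force: [0.2, 0.0, -0.3]
finger_gap: 0.645
```

```bash
python3 -c "
from h import *
sv();c,k=cam('scene');d=c[200:340,170:410];save('tip2.png',cv2.resize(d,None,fx=3,fy=3))"
```

```text
s 587.4 v 154.9 z 97.6 F [ 0.2  0.  -0.3] t 6.28 ori yaw [-7.75252857e-01 -3.04297318e+00  4.33747767e-04]
```

View pics/tip2.png

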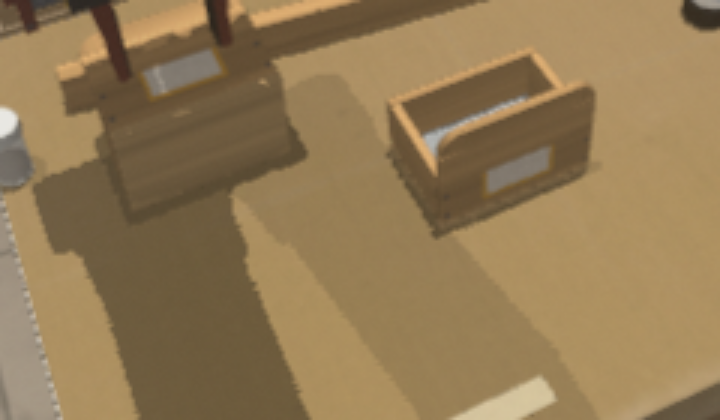

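The left tray stands on its far end with a bare underside, so it is the plain one. I retract up and back, then go in front of the right tray.

Call:
play_rows --commands '[[0.65, [0.05, 0, -0.2], 0], [0.65, [0.1, 0, -0.25], 0], [0.65, [0.2, -0.15, 0], 0], [0.65, [0.2, -0.2, 0], 0], [0.65, [0.2, -0.2, 0], 0], [0.65, [0.2, -0.2, 0], 0], [0.65, [0.2, -0.2, 0], 0], [0.65, [0.15, -0.2, 0], 0], [0.65, [0.135, -0.2, 0], 0], [0.65, [0, -0.13, 0], 0], [0.65, [0, 0, 0], 0], [0.65, [0, 0, 0], 0]]'

```text
t: 7.33
eef_pos: [354.0, -217.6, 152.4]
orientation: [0.778, 3.044, 0.001]
ft_force: [0.3, -0.9, 0.3]
finger_gap: 0.648
```

```bash
python3 -c "
from h import *
sv();plan([(415*U[0]-22.8*V[0],415*U[1]-22.8*V[1],78)],-28.5)"
```

```text
s 414.9 v -22.3 z 152.4 F [ 0.3 -0.9  0.3] t 7.33 ori yaw [7.77717165e-01 3.04361440e+00 1.11191624e-03]
t 7.33 pos [ 354.  -217.6  152.4] yaw -28.67 F [ 0.3 -0.9  0.3] gap 0.65
turn total -0.17 deg frac -0.0005
(np.float64(353.82988202079656), np.float64(-218.0579156764303), 78) frac [-0.001 -0.004  0.62 ] n 2 each [-0.0004 -0.0022  0.3099]
```

Call:
play_rows --commands '[[0.65, [0, 0, 0.2], 0], [0.65, [0, 0, 0.2], 0], [0.65, [0, 0, 0.2], 0], [0.65, [0, 0, 0], 0], [0.65, [-0.05, 0, 0], 0], [0.65, [-0.05, 0, 0], 0], [0.65, [-0.04, 0, 0], 0], [0.65, [-0.03, 0, 0], 0], [0.65, [-0.02, 0, 0], 0], [0.65, [0, 0, 0], 0]]'

```text
t: 8.17
eef_pos: [374.8, -228.7, 80.8]
orientation: [0.775, 3.044, 0.0]
ft_force: [0.3, 0.3, 1.0]
finger_gap: 0.65
```

Call:
play_rows --commands '[[0.65, [-0.036, 0, -0.033], 0], [0.65, [-0.036, 0, -0.033], 0], [0.65, [-0.036, 0, -0.03], 0], [0.65, [-0.04, 0, -0.03], 0], [0.65, [-0.042, 0, -0.027], 0], [0.65, [-0.042, 0, -0.025], 0], [0.65, [-0.044, 0, -0.025], 0], [0.65, [-0.045, 0, -0.022], 0], [0.65, [-0.046, 0, -0.018], 0], [0.65, [-0.046, 0, -0.015], 0], [0.65, [-0.048, 0, -0.012], 0], [0.65, [-0.048, 0, -0.009], 0]]'

```text
t: 9.17
eef_pos: [428.5, -258.1, 113.9]
orientation: [0.775, 3.044, 0.0]
ft_force: [-0.3, -0.1, 0.2]
finger_gap: 0.649
```

Call:
play_rows --commands '[[0.65, [-0.048, 0, -0.006], 0], [0.65, [-0.048, 0, -0.004], 0], [0.65, [-0.048, 0, 0], 0], [0.65, [-0.048, 0, 0], 0], [0.65, [-0.048, 0, 0.003], 0], [0.65, [-0.048, 0, 0.005], 0], [0.65, [-0.048, 0, 0.008], 0], [0.65, [-0.048, 0, 0.01], 0], [0.65, [-0.046, 0, 0.013], 0], [0.65, [-0.046, 0, 0.015], 0], [0.65, [-0.045, 0, 0.018], 0], [0.65, [-0.045, 0, 0.02], 0]]'

```text
t: 10.17
eef_pos: [487.8, -290.4, 103.5]
orientation: [-0.775, -3.044, -0.0]
ft_force: [-0.4, -0.8, 0.3]
finger_gap: 0.649
```

Call:
play_rows --commands '[[0.65, [0, 0, 0], 0], [0.65, [0, 0, 0], 0], [0.65, [0.1, 0, -0.25], 0], [0.65, [0.2, 0, -0.2], 0], [0.65, [0.3, 0, 0], 0], [0.65, [0.3, 0, 0], 0], [0.65, [0.3, 0, 0], 0], [0.65, [0.3, 0, 0], 0], [0.65, [0, 0, 0], 0], [0.65, [0, 0, 0], 0]]'

```text
t: 11.0
eef_pos: [328.4, -203.0, 158.2]
orientation: [0.774, 3.044, 0.004]
ft_force: [1.1, 0.3, -0.0]
finger_gap: 0.647
```

```bash
python3 -c "
from h import *
import pickle
sv();c,k=cam('scene');pickle.dump((c,k),open('scene2.pkl','wb'));d=c[170:320,140:400];a=cv2.resize(d,(780,450))
c,k=cam('top');pickle.dump((c,k),open('top2.pkl','wb'))
c,k=cam('wrist');pickle.dump((c,k),open('wrist2.pkl','wb'));save('stand.png',a)"
```

```text
s 385.5 v -21.7 z 158.2 F [ 1.1  0.3 -0. ] t 11.0 ori yaw [0.77414827 3.04356677 0.00420536]
```

View pics/stand.png

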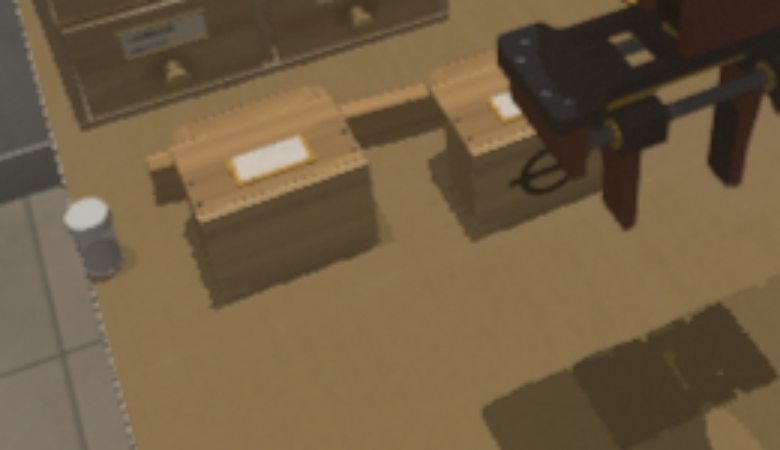

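Both stand, and the stamp (ring and bar) is on the right tray. I check the wrist view for the tray's and the rail's headings.

```bash
python3 - <<'E'
from h import *
import pickle
c,k=pickle.load(open('wrist2.pkl','rb'));save('wrist2.png',c)
c,k=pickle.load(open('top0.pkl','rb'))
hsv=cv2.cvtColor(c,cv2.COLOR_RGB2HSV)
# rail top from the first picture: bright orange strip
m=((hsv[...,2]>195)&(hsv[...,1]>90)&(hsv[...,0]<20)).astype('uint8'); m[:135]=0;m[212:]=0;m[:,:250]=0;m[:,365:]=0
ct=max(cv2.findContours(m,0,2)[0],key=cv2.contourArea); r=cv2.minAreaRect(ct)
B=np.array([ray(k,q,36)[:2] for q in cv2.boxPoints(r)]); print('rail',r,B.round(0).tolist())
e=[np.linalg.norm(B[i]-B[i-1]) for i in range(4)];print(np.round(e,1))
c2,k2=pickle.load(open('top2.pkl','rb'));a=c2[120:290,180:410];save('top2.png',cv2.resize(a,None,fx=3.4,fy=3.4,interpolation=cv2.INTER_CUBIC))
E
```

```text
rail ((307.4099426269531, 173.14036560058594), (124.6183853149414, 4.526091575622559), 32.68055725097656) [[687.0, -122.0], [698.0, -128.0], [498.0, -423.0], [488.0, -415.0]]
[355.   13.2 355.6  12.8]
```

View pics/top2.png

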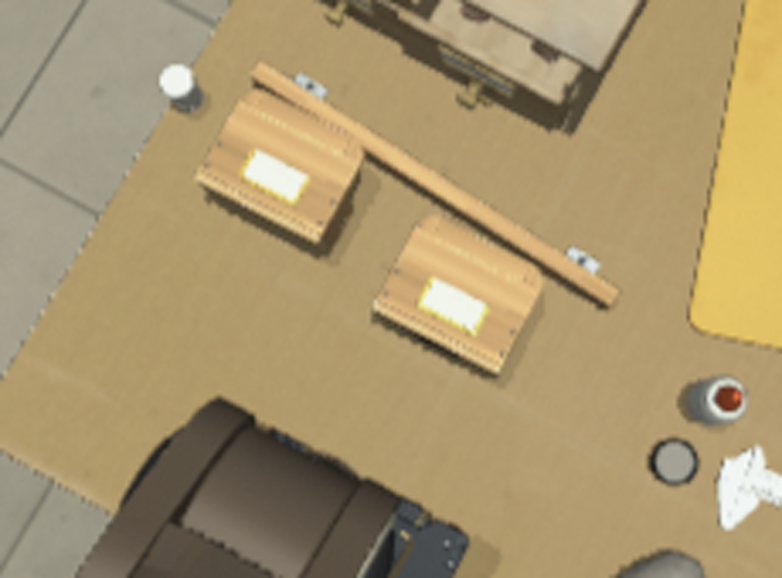

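```bash
python3 - <<'E'
from h import *
import pickle
c,k=pickle.load(open('top2.pkl','rb'))
n=np.array([np.cos(np.radians(34.15)),-np.sin(np.radians(34.15))]); w=np.array([-n[1],n[0]]); rc=np.array([588.,-269.])
f=lambda u,v:(180+u/3.4-.35,120+v/3.4-.35)
for nm,P in(('plain',[(200,181),(318,242)]),('stamped',[(375,309),(497,374)])):
    q=[ray(k,f(*p),80)[:2] for p in P]; d=q[0]-q[1]; m=(q[0]+q[1])/2
    print(nm,np.round(q,1).tolist(),'len',np.linalg.norm(d),'yaw',-np.degrees(np.arctan2(d[0],d[1])),'mid',m,'n',[x@n for x in q],'w rel rail',m@w-rc@w)
E
sed -n 1,1p /dev/null
```

```text
plain [[585.4, -88.3], [534.6, -182.0]] len 106.62704884787313 yaw -28.465105654380935 mid [ 560.00850704 -135.16629638] n [np.float64(534.0427130359374), np.float64(544.6049119529375)] w rel rail 95.04351742719624
stamped [[480.5, -226.7], [428.0, -321.2]] len 108.20029228485699 yaw -29.079128046702404 mid [ 454.24974381 -273.95045958] n [np.float64(524.927224301938), np.float64(534.4908228343048)] w rel rail -79.17908670376694
```

View pics/wrist2.png

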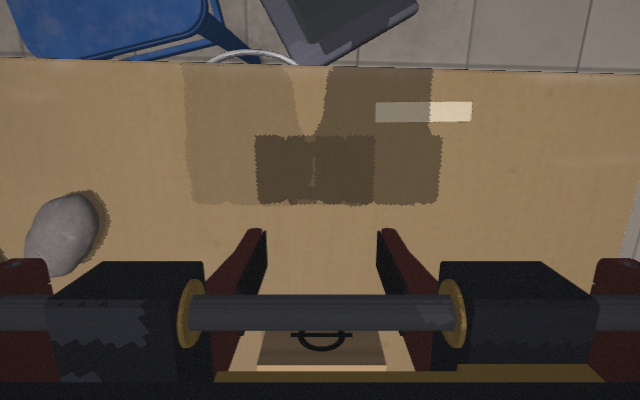

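Stamped tray standing at yaw ≈ -29°, its underside's middle at (454,-274). The stamp is centred at column 321 of the wrist view. The rail yaw is -34.15°, and about 56 mm are left to push. I position low behind it, turned square to the rail.

```bash
python3 -c "
from h import *
plan([(421,-251.6,158),(421,-251.6,22)],-34.15)"
```

```text
t 11.15 pos [ 330.7 -204.7  158.3] yaw -28.57 F [ 0.3  0.7 -0.3] gap 0.65
turn total 5.58 deg frac 0.0155
(421, -251.6, 158) frac [-0.843  0.099  0.004] n 3 each [-0.2808  0.033   0.0014]
(421, -251.6, 22) frac [ 0.002 -0.     1.133] n 4 each [ 0.0004 -0.      0.2833]
```

Call:
play_rows --commands '[[0.8, [0, 0, 0], 0.0155], [0.8, [-0.25, 0.033, 0], 0], [0.8, [-0.25, 0.033, 0], 0], [0.8, [-0.25, 0.033, 0], 0], [0.8, [0, 0, 0.25], 0], [0.8, [0, 0, 0.25], 0], [0.8, [0, 0, 0.25], 0], [0.8, [0, 0, 0.25], 0], [0.8, [0, 0, 0.13], 0], [0.8, [0, 0, 0], 0], [0.8, [0, 0, 0], 0]]'

```text
t: 12.07
eef_pos: [410.3, -245.6, 21.3]
orientation: [-0.923, -3.0, 0.001]
ft_force: [0.5, -0.4, -0.1]
finger_gap: 0.798
```

```bash
cat >> h.py <<'E'
def nw():
    n=np.array([np.cos(np.radians(34.15)),-np.sin(np.radians(34.15))]);w=np.array([-n[1],n[0]]);s=observe();p=np.array(s['eef_pos'])
    print('n',p[:2]@n,'w',p[:2]@w,'tray w',np.array([454.2,-274])@w,'z',p[2],'Fn',np.array(s['ft_force'])[:2]@n,s['ft_force'],'torque',s['wrist_torque'],s['t'],s['finger_gap'])
E
python3 -c "
from h import *
nw();plan([],-34.15)"
```

```text
n 477.444259719875 w 27.12669477202555 tray w 28.21595700047364 z 21.34030927485115 Fn 0.6429094044380744 [ 0.49944994 -0.40896869 -0.11880023] torque [-0.01914003 -0.00740675  0.0012206 ] 12.0667 0.7978860551709949
t 12.07 pos [ 410.3 -245.6   21.3] yaw -34.19 F [ 0.5 -0.4 -0.1] gap 0.8
turn total -0.04 deg frac -0.0001
```

Call:
play_rows --commands '[[0.8, [-0.08, 0, 0], 0], [0.8, [-0.08, 0, 0], 0], [0.8, [-0.06, 0, 0], 0], [0.8, [-0.04, 0, 0], 0], [0.8, [-0.03, 0, 0], 0], [0.8, [-0.03, 0, 0], 0], [0.8, [-0.03, 0, 0], 0], [0.8, [-0.03, 0, 0], 0], [0.8, [-0.03, 0, 0], 0], [0.8, [-0.03, 0, 0], 0], [0.8, [-0.03, 0, 0], 0], [0.8, [-0.03, 0, 0], 0]]'

```text
t: 13.07
eef_pos: [460.5, -278.9, 22.2]
orientation: [-0.923, -3.003, 0.0]
ft_force: [-1.5, 0.5, -1.5]
finger_gap: 0.801
```

Call:
play_rows --commands '[[0.8, [-0.03, 0, 0], 0], [0.8, [-0.03, 0, 0], 0], [0.8, [-0.03, 0, 0], 0], [0.8, [-0.03, 0, 0], 0], [0.8, [-0.03, 0, 0], 0], [0.8, [0, 0, 0], 0]]'

```text
t: 13.57
eef_pos: [476.1, -289.3, 22.5]
orientation: [0.922, 3.002, -0.001]
ft_force: [0.0, -0.1, -0.3]
finger_gap: 0.801
```

```bash
python3 -c "
from h import *
import pickle
nw();c,k=cam('scene');save('push1.png',cv2.resize(c[170:320,180:440],(780,450)))"
```

```text
n 556.4365504967275 w 27.848823047497238 tray w 28.21595700047364 z 22.47553528434983 Fn 0.09177646194384861 [ 0.0150551  -0.14129454 -0.29925434] torque [-0.00537772  0.04336006 -0.01337602] 13.5667 0.8006615573742131
```

View pics/push1.png

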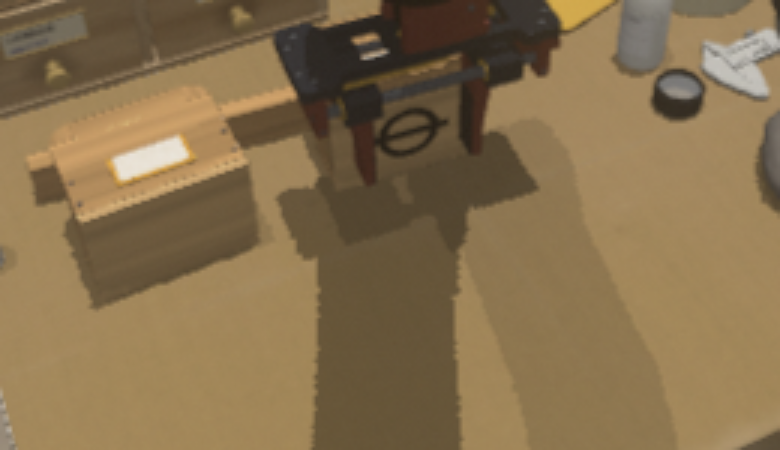

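The tray stands and is centred between the fingers, about 20 mm short. I creep up to the rail while watching the force.

Call:
play_rows --commands '[[0.8, [-0.015, 0, 0], 0], [0.8, [-0.015, 0, 0], 0], [0.8, [-0.015, 0, 0], 0], [0.8, [-0.015, 0, 0], 0], [0.8, [-0.015, 0, 0], 0], [0.8, [-0.015, 0, 0], 0], [0.8, [-0.015, 0, 0], 0], [0.8, [-0.015, 0, 0], 0], [0.8, [0, 0, 0], 0]]'

```text
t: 14.37
eef_pos: [487.7, -297.1, 22.4]
orientation: [0.922, 3.002, -0.001]
ft_force: [0.1, 0.2, -0.7]
finger_gap: 0.798
```

```bash
python3 -c "
from h import *
nw()"
```

```text
n 570.4402200051425 w 27.893108987910082 tray w 28.21595700047364 z 22.357621760599887 Fn -0.05683669533547403 [ 0.08412635  0.22526879 -0.70674222] torque [ 0.16771036  0.18420104 -0.04051008] 14.3667 0.7981379873676343
```

Call:
play_rows --commands '[[0.8, [-0.01, 0, 0], 0], [0.8, [-0.01, 0, 0], 0]]'

```text
t: 14.53
eef_pos: [489.0, -298.0, 22.3]
orientation: [-0.922, -3.003, -0.0]
ft_force: [-2.6, 2.2, 0.6]
finger_gap: 0.802
```

Call:
play_rows --commands '[[0.8, [-0.01, 0, 0], 0], [0.8, [-0.01, 0, 0], 0]]'

```text
t: 14.7
eef_pos: [490.0, -298.7, 22.2]
orientation: [-0.921, -3.001, -0.002]
ft_force: [-9.8, 6.0, 10.0]
finger_gap: 0.801
```

Call:
play_rows --commands '[[0.8, [-0.01, 0, 0], 0], [0.8, [0, 0, 0], 0]]'

```text
t: 14.87
eef_pos: [490.0, -298.7, 22.1]
orientation: [-0.921, -2.999, -0.003]
ft_force: [-10.4, 6.8, 9.4]
finger_gap: 0.798
```

Call:
play_rows --commands '[[0.8, [-0.01, 0, 0], 0], [0.8, [0, 0, 0], 0], [0.8, [0, 0, 0], 0]]'

```text
t: 15.12
eef_pos: [490.0, -298.6, 22.0]
orientation: [-0.92, -2.997, -0.005]
ft_force: [-13.0, 8.3, 13.0]
finger_gap: 0.8
```

```bash
python3 -c "
from h import *
nw()"
```

```text
n 573.0996864770184 w 27.91602774340779 tray w 28.21595700047364 z 22.01820135255148 Fn -15.414729996468719 [-12.96697256   8.34336407  12.97293732] torque [1.7147247  2.12710241 0.27213213] 15.1167 0.8002181052724535
```

Call:
play_rows --commands '[[0.8, [0.01, 0, 0], 0], [0.8, [0.02, 0, 0], 0], [0.8, [0.03, 0, 0], 0], [0.8, [0.04, 0, 0], 0], [0.8, [0.1, 0, 0], 0], [0.8, [0.2, 0, 0], 0], [0.8, [0.25, 0, 0], 0], [0.8, [0.25, 0, -0.1], 0], [0.8, [0, 0, -0.2], 0], [0.8, [0, 0, -0.2], 0], [0.8, [0, 0, 0], 0], [0.8, [0, 0, 0], 0]]'

```text
t: 16.12
eef_pos: [405.1, -240.5, 83.5]
orientation: [0.921, 2.999, 0.0]
ft_force: [-0.6, -0.7, 0.8]
finger_gap: 0.802
```

```bash
python3 -c "
from h import *
import pickle
nw();c,k=cam('top');pickle.dump((c,k),open('top3.pkl','wb'));a=cv2.resize(c[130:240,225:375],(600,440),interpolation=cv2.INTER_CUBIC)
c,k=cam('scene');b=c[170:320,180:400];b=cv2.resize(b,(200*2,150*2))
cc,kk=cam('wrist');pickle.dump((cc,kk),open('wrist3.pkl','wb'))
o=np.zeros((600,800,3),'uint8');o[:440,:600]=a;s=cv2.resize(b,(220,160));o[440:600,:220]=s;o[440:600,240:496]=cv2.resize(cc,(256,160));save('end.png',o)"
```

```text
n 470.25376579998647 w 28.386307900637643 tray w 28.21595700047364 z 83.50099713811557 Fn -0.08938615927939736 [-0.59418716 -0.71673216  0.7680137 ] torque [-0.01738088 -0.0004244  -0.02681224] 16.1167 0.8023547955632443
```

View pics/end.png

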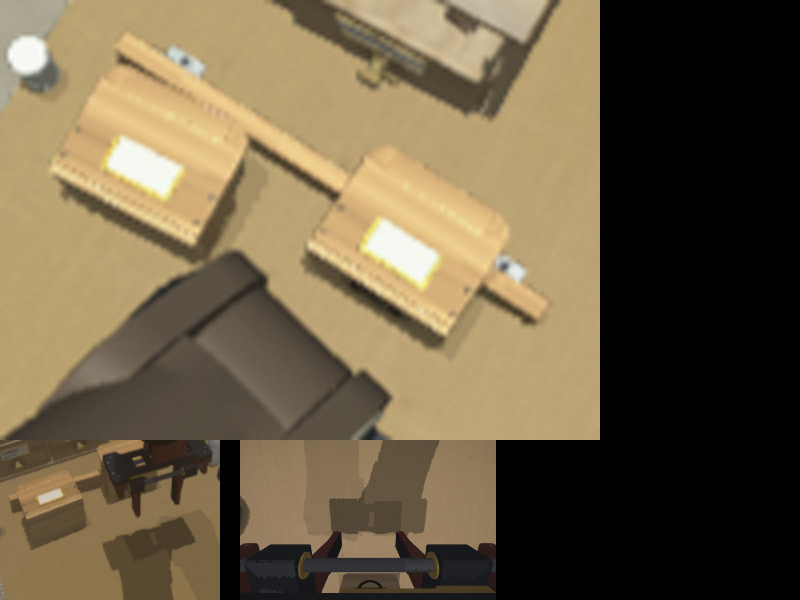

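```bash
python3 - <<'E'
from h import *
import pickle
c,k=pickle.load(open('top3.pkl','rb'))
n=np.array([np.cos(np.radians(34.15)),-np.sin(np.radians(34.15))]); w=np.array([-n[1],n[0]])
f=lambda u,v:(225+u/4-.4,130+v/4-.4)
for nm,P in(('plain',[(53,166),(192,241)]),('stamped',[(309,246),(446,337)])):
    q=[ray(k,f(*p),80)[:2] for p in P]; d=q[0]-q[1]
    print(nm,'len',np.linalg.norm(d).round(1),'yaw',-np.degrees(np.arctan2(d[0],d[1])).round(1),'n',[(x@n).round(1) for x in q])
# labels: white rects on board top (z=80)
hsv=cv2.cvtColor(c,cv2.COLOR_RGB2HSV)
m=((hsv[...,1]<110)&(hsv[...,2]>225)).astype('uint8');m[:155]=0;m[205:]=0;m[:,:245]=0;m[:,340:]=0
for ct in cv2.findContours(m,0,2)[0]:
    if cv2.contourArea(ct)<40: continue
    r=cv2.minAreaRect(ct);print('label',np.round(r[0],1),np.round(r[1],1),r[2],'n of label',(ray(k,r[0],80)[:2]@n).round(1))
# front rail edge vs tray in the wrist view: bottom line of the tray underside (z=0)
cw,kw=pickle.load(open('wrist3.pkl','rb'));g=cw.mean(2)
for u in(262,290,340,378): print(u,[int(x) for x in g[318:372,u]])
E
```

```text
plain len 107.9 yaw -29.5 n [np.float64(537.2), np.float64(546.0)]
stamped len 110.3 yaw -34.9 n [np.float64(586.1), np.float64(584.7)]
label [325.6 184.9] [32.4 22.5] 33.6900634765625 n of label 635.3
label [260.6 171.3] [17.3  9.4] 28.300758361816406 n of label 570.4
label [294.  164.7] [39.1  3.6] 33.023868560791016 n of label 635.2
label [266.1 160.8] [39.4 11.2] 26.56505012512207 n of label 602.6
262 [51, 54, 53, 51, 55, 53, 52, 49, 51, 52, 48, 49, 66, 125, 128, 128, 113, 101, 71, 65, 65, 66, 69, 66, 66, 64, 64, 63, 64, 63, 64, 64, 66, 69, 65, 66, 65, 66, 69, 71, 69, 70, 69, 69, 67, 68, 66, 65, 66, 65, 66, 65, 68, 60]
290 [52, 53, 54, 53, 51, 54, 51, 50, 50, 48, 51, 46, 65, 125, 99, 85, 86, 70, 70, 60, 59, 57, 62, 62, 61, 64, 65, 61, 64, 64, 66, 66, 68, 67, 66, 65, 65, 68, 70, 69, 69, 71, 71, 70, 70, 70, 67, 68, 64, 66, 66, 23, 17, 49]
340 [55, 52, 53, 55, 54, 51, 52, 49, 49, 50, 52, 46, 67, 98, 98, 84, 83, 69, 68, 61, 61, 59, 59, 61, 62, 61, 62, 62, 65, 61, 64, 65, 66, 64, 66, 30, 21, 15, 21, 12, 18, 18, 63, 68, 67, 69, 67, 65, 65, 64, 65, 18, 19, 46]
378 [53, 53, 51, 50, 54, 52, 53, 47, 50, 53, 50, 45, 65, 124, 125, 75, 68, 68, 68, 66, 67, 67, 69, 67, 67, 62, 63, 62, 63, 62, 62, 66, 64, 64, 65, 65, 67, 66, 64, 68, 70, 67, 68, 69, 69, 69, 67, 67, 66, 67, 65, 67, 67, 60]
```

```bash
python3 -c "
from h import *
finish_job();print(observe()['t'])"
```

```text
the job is handed in; nothing more can be done
the job is handed in; nothing more can be done
```

The job is handed in at about 16 s of the 48 s. Both trays stand on their far ends, and the stamped one is up against the rail.

- **Tipping:** I tipped the left tray first, then the right, by pushing two fingertips along the arc against each grip board. The stamp showed on the right tray; the left underside was bare.
- **Pushing:** I pushed the stamped tray up at 22 mm height, square to the rail, until it met the rail. The push force rose from about 0 to 15 N there. Then I backed off.
- **Stamped tray:** The last top view puts its underside 585.4 mm along the rail's normal, against 585.5 mm expected for contact. Its yaw read −34.9° against the rail's −34.15°. That 0.75° difference is about the pixel error, and the wrist view agreed to about 0.5°.
- **Plain tray:** It still stands about 45 mm short of the rail.
- **Robot:** It is clear and reads no force. The bottle, loupe and vial were not touched on purpose. The vial stands where it was in the last view; the bottle and loupe were last seen unmoved just before the final creep to the rail.

One thing did not go as planned: a mistyped row moved the tool 4 mm sideways just before the first tip. I corrected it straight away and it had no visible effect. While I pressed at the rail, about 13 N also pushed up on the tool. I did not explain that, but it went away when I backed off.

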